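# Set a plunger rod against the end stop of its V-block

### The arm

A 7-joint arm with a two-finger parallel gripper is mounted at the origin on a cart in front of the work surface, level with it; the furniture and walls round the work are solid. World frame = base frame: x ahead of the robot, y to its left, z up, the work surface at z = 0. Lengths are in m, angles in rad, forces in N, time in s.
With the tool pointing down it reaches from about 0.425 to 0.825 m from the base axis. Payload 3.6 kg.
Tool frame: the origin (TCP) lies at the very end of the fingers, on their centre line; the grasp point (between the pads) lies 19 mm behind it (env.tcp_to_grasp is the distance from the TCP to the grasp point, in m); z points along the fingers, y is the direction in which the jaws open and shut (so a half turn about z gives the same grasp; the last joint's range is limited). The gripper opens to 93 mm and grips with 3 to 60 N. Pads are 15 mm wide; open, the fingers measure 128 mm over their backs; the gripper's body (75 mm by 188 mm) begins 65 mm behind the grasp point.
Start: joints at [-1.161, 0.615, -0.013, 1.423, 0.008, 1.103, -0.04], TCP at [0.275, 0.589, 0.219] pointing down, gripper open.
Joint ranges: [-3.12, 3.12], [-0.3, 2.06], [-1.34, 1.32], [0.26, 2.42], [-1.36, 4.5], [0.01, 1.98], [-2.84, 2.84]. Speed limits (rad/s): [2.79, 2.79, 3.14, 3.14, 3.14, 3.14, 3.14].

### API

Orientations are given as [roll, pitch, yaw] about the fixed x, y, z axes, in that order (R = Rz(yaw) Ry(pitch) Rx(roll)).
In Python, from rig import env, cams gives the robot as it stands.
- The arm moves only by the tool carry_out, never from a script. Its argument "commands" is a list of rows, each a list of 7 numbers: the opening, from 0 (shut) to 1 (fully open), then the shift along the world's x, y, z in units of 30 mm (1.0 is 30 mm), then the turn, a rotation vector about the world's x, y, z in degrees. A call has 1 to 5 rows; each row is the pose to reach, as a shift and turn from the pose commanded when the call began; what a row does not reach only later rows make up. A row lasts 1/10 s, in which the tool goes at most 50 mm and 8.59 degrees, less where a joint would pass 70% of its speed; a pose out of reach is approached as far as the arm can. A call with a gripper value outside its range is refused whole. The fingers move at their own pace and stop on an object; "grip_force" is the grip in N (left out, the last holds). Time passes only in rows, so rows that repeat a pose let the fingers close. It gives the time, the measured TCP pose, the force and the opening at its end, in the units of the state.
- env.state(): the state, without advancing time (a new reading comes with each control period).
- cams.read_camera(name): name is "scene" or "top" or "wrist"; returns the picture (384x512x3 uint8, blue, green, red); there is no depth.
- cams.camera_params(name): a dict with "fx", "fy", "cx", "cy" (pixels), "xyz" and "attitude" of the camera in the world; the wrist camera has in their place "T_tool_cam" (4x4, takes a point from camera to tool coordinates, whose origin is the TCP and whose axes are the flange's). Camera axes: x right, y down, z forward; pixel columns grow to the right and rows downward; lengths in m; the calibration is good to about 2 mm. A picture is of the moment at which its call begins: read the wrist's pose just before it. camera_params takes no time and is no camera call.
- env.sign_off(): hands the job in, once; it reports no verdict.
The state is a dict: "time": time; "joint_positions": joint angles; "dq": joint speeds; "effort": joint torques, N m; "eef_pos": TCP position; "tcp_rot": TCP orientation; "ft_force": force on the tool from outside, world axes, zero at the start; "ft_torque": the same for the moment, N m; "grip_width": opening from 0.0 (shut) to 1.0 (fully open).
Only numpy, scipy, OpenCV 4.12 (cv2) and the standard library are available. Lean on these libraries where they do the work, as an engineer would, in place of code of your own. Each camera call takes 0.05 s, during which the arm holds its last target.

### The job

Lay the steel plunger rod in the V-groove of the setting fixture, rounded nose towards the red end stop, then slide it along the groove under the spring roller until its nose rests against the stop's contact screw, which is set out by a different amount each time. Feel for it and press on it lightly but definitely for a moment (a few newtons, never as much as 18 N, which would upset its setting), then let go of the rod and leave it touching the stop; leave the other things where they lie.

Things in the scene. Friction and masses are not known exactly. Their poses are not given: they have to be found in the camera images.
- rod: Bright steel plunger rod, 20 mm diameter, 160 mm long, about 120 g: one end a half-ball nose of 10 mm radius, the other flat with a 22 mm blue band. Origin on its axis at mid length; x points along the axis to the nose. It starts lying level in the notches of rod_rest and can be gripped between the notches, where there is free room under it.
- rod_nose (a point): Foremost point of the rod's rounded nose, on the axis, 80 mm ahead of the rod's origin.
- rod_tail (a point): Middle of the rod's flat blue-banded end, 80 mm behind the rod's origin. With the rod home it lies from 11 mm outside to 14 mm inside the V-block's open end, where closed fingertips held just above the block can push it.
- rod_rest: Fixed white plate 130 x 56 x 8 mm with two blue V-notched blocks, each 12 mm long (along x), 40 mm wide, 35 mm high, centred 50 mm either side of the middle. Origin under the plate's centre, x along the rod it holds, towards the nose, z up. It holds the rod's axis 40 mm above the worktop.
- fixture: Fixed dark plate 240 x 70 x 12 mm with an grey V-block 48 mm wide. Origin at worktop level; x: push direction along the groove to the stop, z up. V-block from x = -90 (open end) to 55 mm, top at z = 35 mm. The 90 degree groove (18 mm wide at the top) on y = 0 holds the rod's axis at z = 40 mm, so the rod stands proud; fingertips over the block stay above z = 35 mm.
- groove_start (a point): Point on the seated rod's axis at x = 5 mm of the fixture, 40 mm above the worktop: a good place for the nose when the rod is laid in, short of the roller. The tail then stands out of the block's open end, but the rod's middle is over the block and it stays put when let go.
- hold_down: Sprung black roller, 16 mm diameter, across the groove at x = 30 mm of the fixture, in a steel bridge (14 mm along x, 48 mm wide, up to 98 mm high). Origin: roller centre, 55.5 mm high; its lower edge is 2.5 mm below the seated rod's top. The rod's nose lifts it when pushed in from the open end, against about 2 N; pushing the rod then takes some 3 to 9 N, different each time.
- end_stop: Red angle bracket, 30 mm wide, top 58 mm high, clamped across the groove's end; its front face at x = 77 to 91 mm of the fixture. Origin: on that face, on the groove's axis; x along the push. From it a contact screw with a steel head (17 mm diameter) stands out towards the rod by 7 to 18 mm, set differently each time and not given by this pose: the rod stops on its head. Rigid: force rises steeply on touch.
- marker: Marker pen, white with a red cap, 130 x 14 x 12 mm, loose bystander behind the work. Origin under its middle.
- cap_key: Orange plastic cap key, 71 x 22 x 8 mm, loose bystander behind the work. Origin under its middle.
There are look-alikes about, which are no part of the job. Leave any turquoise or yellow look-alike of the rod alone.

How it is judged:
By the outcome, as a careful person would: the job done as asked, in the order asked, and still so for the second after the job is handed in, with the robot touching nothing.
It also fails if it takes over 64 s, if anything falls off the work surface, if the arm or the gripper's body presses on something with over 40 N, if the wrist force passes 120 N, or if a joint passes its speed limit or range.

## Working session

There is one attempt and no reset: what is moved stays moved. The work goes in short steps, Python scripts to look and compute and a tool call to move; the robot and the scene stay as the last step left them, time stands still between calls to the robot, and variables do not carry over. Pictures are saved under pics/ and viewed, and the job is handed in when it is done.

Besides the shell and the picture viewer there is one more tool, called after "Request:" as a command line: name --pt "numbers of a row" for each row, then --argument value for the rest. carry_out: Moves the arm, as the interface text tells. Its arguments: {"type":"object","properties":{"commands":{"type":"array","items":{"type":"array","items":{"type":"number"}}},"grip_force":{"type":"number"}},"required":["commands"]}

```bash
ls; mkdir -p pics
python3 - <<'E'
from rig import env,cams
import cv2
s=env.state();print({k:(v if not hasattr(v,'round') else v) for k,v in s.items()})
for n in ("scene","top"):
    cv2.imwrite(f"pics/{n}0.png",cams.read_camera(n)); print(cams.camera_params(n))
print(cams.camera_params("wrist"),env.tcp_to_grasp)
E
```

```text
pics
{'time': 0.0, 'joint_positions': array([-1.16049914,  0.61586275, -0.01258877,  1.42490997,  0.00813084,
        1.10341637, -0.04044167]), 'dq': array([-4.17779967e-04, -5.46703217e-04,  4.01187896e-05,  5.07047990e-05,
       -3.61613006e-04, -1.47745873e-04,  4.71056008e-04]), 'effort': array([ 1.22044971e-04, -4.58934510e+01,  2.09171190e-01, -1.65743136e+01,
       -6.10403577e-02,  2.05934071e-02,  2.50036537e-04]), 'eef_pos': array([0.27464937, 0.58823649, 0.21751427]), 'tcp_rot': array([-3.13904818e+00,  8.04593072e-05,  2.70481188e+00]), 'ft_force': array([-0.32354313, -0.37732257, -0.69110907]), 'ft_torque': array([-0.00382214, -0.03129512, -0.01837696]), 'grip_width': 1.0008949063754506}
{'fx': 404.028558364732, 'fy': 404.028558364732, 'cx': 257.2014236595516, 'cy': 185.42407395321638, 'xyz': array([ 0.07343372, -0.31343112,  0.83339525]), 'attitude': array([-2.41553804,  0.01959321, -0.87340344])}
{'fx': 359.68017840517797, 'fy': 359.68017840517797, 'cx': 258.6521539270222, 'cy': 195.03131360589123, 'xyz': array([0.49593447, 0.12636299, 1.07286388]), 'attitude': array([-3.08860978, -0.027465  , -1.55966314])}
{'fx': 298.13386099827346, 'fy': 298.13386099827346, 'cx': 253.80781711410847, 'cy': 191.55443255214752, 'T_tool_cam': array([[ 1.17382539e-03, -9.54833046e-01, -2.97140500e-01,
         8.27422384e-02],
       [ 9.99999306e-01,  1.09111426e-03,  4.44209475e-04,
         3.35578734e-04],
       [-9.99316503e-05, -2.97140815e-01,  9.54833664e-01,
        -1.65614877e-01],
       [ 0.00000000e+00,  0.00000000e+00,  0.00000000e+00,
         1.00000000e+00]])} 0.0188
```

View pics/scene0.png

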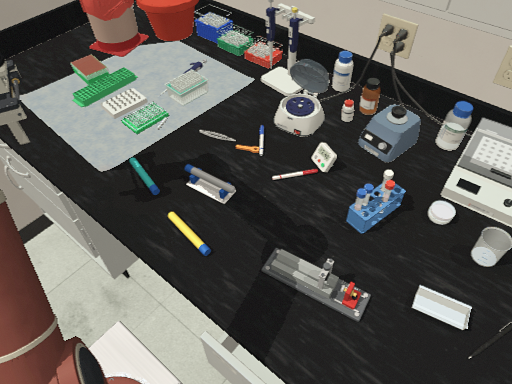

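View pics/top0.png

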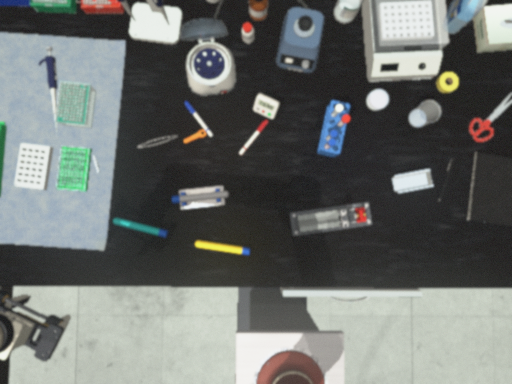

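Run:
```python
import cv2,numpy as np
a=cv2.imread("pics/top0.png");b=cv2.imread("pics/scene0.png")
t=cv2.resize(a[170:265,105:235],None,fx=6,fy=6,interpolation=cv2.INTER_CUBIC);cv2.imwrite("pics/t1.png",t)
t=cv2.resize(a[190:250,275:385],None,fx=7,fy=7,interpolation=cv2.INTER_CUBIC);cv2.imwrite("pics/t2.png",t)
t=cv2.resize(b[150:215,170:250],None,fx=8,fy=8,interpolation=cv2.INTER_CUBIC);cv2.imwrite("pics/s1.png",t)
t=cv2.resize(b[240:325,250:380],None,fx=6,fy=6,interpolation=cv2.INTER_CUBIC);cv2.imwrite("pics/s2.png",t)
```

```text
(no output)
```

View pics/t1.png

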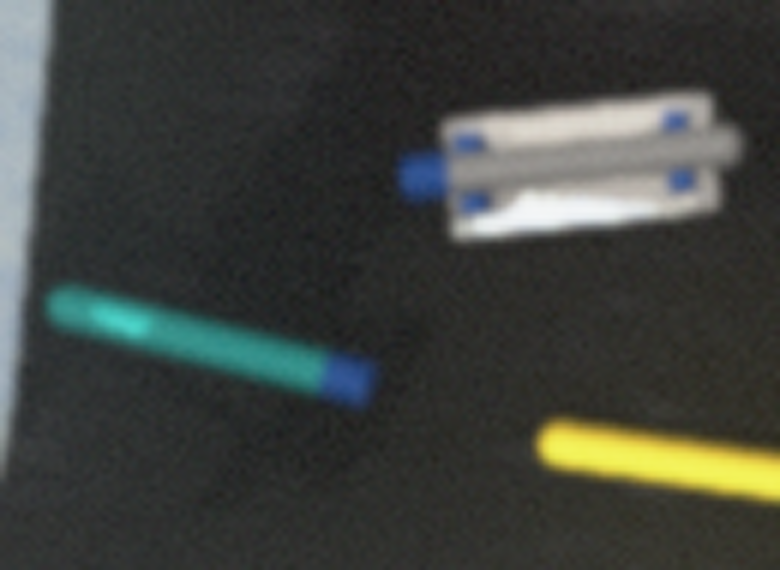

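View pics/t2.png

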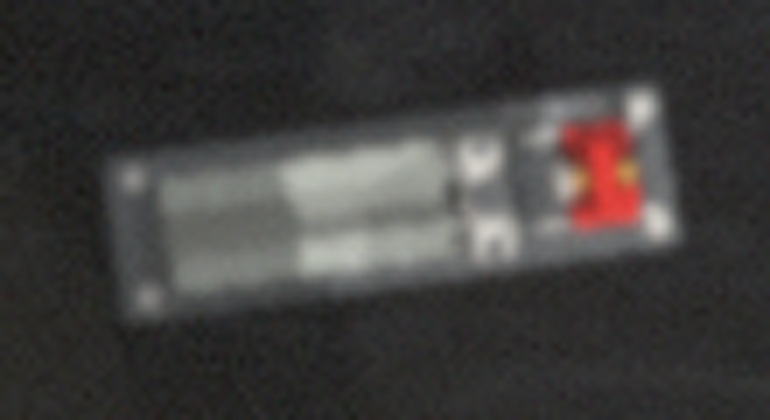

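View pics/s1.png

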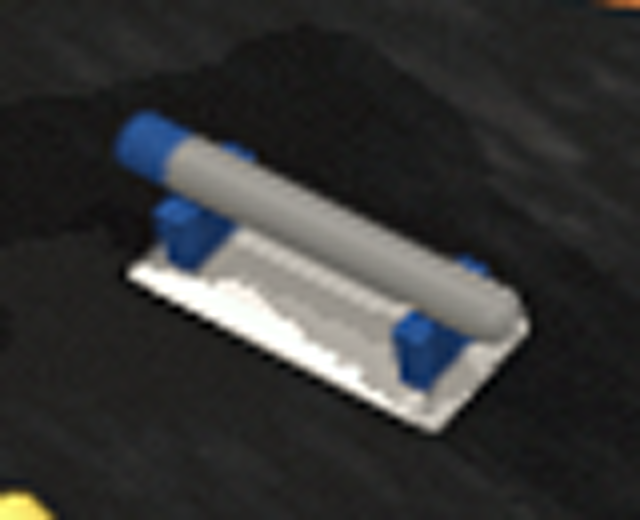

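View pics/s2.png

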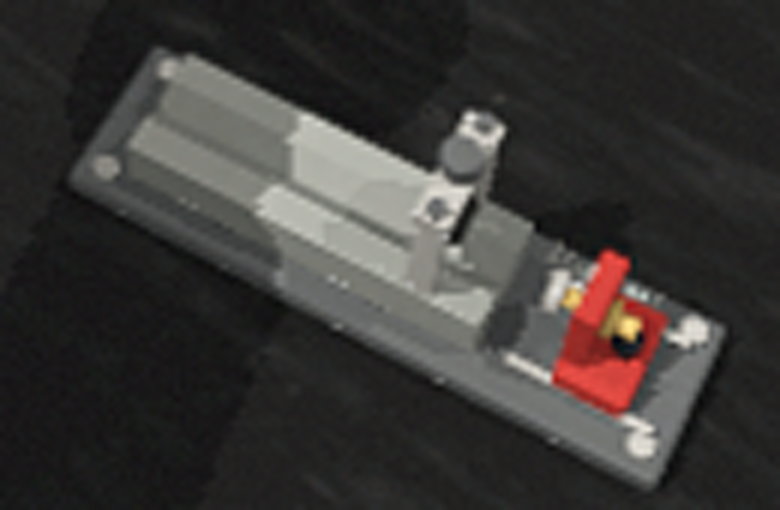

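```bash
cat > h.py <<'E'
import numpy as np,cv2
from scipy.spatial.transform import Rotation as R
from rig import env,cams
def cam(n,pose=None):
    p=cams.camera_params(n)
    K=(p['fx'],p['fy'],p['cx'],p['cy'])
    if n=='wrist':
        s=pose or env.state(); T=np.eye(4);T[:3,:3]=R.from_euler('xyz',s['tcp_rot']).as_matrix();T[:3,3]=s['eef_pos']
        C=T@p['T_tool_cam']
        return K,C[:3,:3],C[:3,3]
    return K,R.from_euler('xyz',p['attitude']).as_matrix(),np.array(p['xyz'])
def hit(c,uv,z):
    K,Rm,o=c
    d=Rm@np.array([(uv[0]-K[2])/K[0],(uv[1]-K[3])/K[1],1])
    return o+d*(z-o[2])/d[2]
def proj(c,P):
    K,Rm,o=c
    q=Rm.T@(np.array(P)-o)
    return np.array([K[0]*q[0]/q[2]+K[2],K[1]*q[1]/q[2]+K[3]])
E
python3 - <<'E'
from h import *
np.set_printoptions(precision=4,suppress=True)
for n,off,s,pts in (("top",(275,190),7,[(108,157),(658,88),(683,243),(125,320)]),("scene",(250,240),6,[(160,50),(725,328),(655,490),(70,180)])):
    c=cam(n); P=np.array([hit(c,np.array(off)+np.array(p)/s,.012) for p in pts])
    print(n,P.tolist()); ctr=P.mean(0); d=(P[1]+P[2]-P[0]-P[3])/2
    print(ctr,np.linalg.norm(d),np.degrees(np.arctan2(d[1],d[0])))
c=cam("top")
a=hit(c,(105+400/6,170+177/6),.04);b=hit(c,(105+742/6,170+145/6),.04);print(a,b,(a+b)/2,np.linalg.norm(a-b),np.degrees(np.arctan2(*(b-a)[[1,0]])))
P=np.array([hit(c,np.array((105,170))+np.array(p)/6,.008) for p in [(440,117),(710,92),(720,212),(455,240)]]);d=(P[1]+P[2]-P[0]-P[3])/2;print(P.mean(0),np.linalg.norm(d),np.degrees(np.arctan2(d[1],d[0])))
c=cam("scene")
# axis estimates
a=hit(c,(170+142/8,150+146/8),.04);b=hit(c,(170+508/8,150+315/8),.04);print(a,b,(a+b)/2,np.linalg.norm(a-b),np.degrees(np.arctan2(*(b-a)[[1,0]])))
P=np.array([hit(c,np.array((170,150))+np.array(p)/8,.008) for p in [(128,270),(435,432),(528,325)]]);print(P,(P[0]+P[2])/2)
E
```

```text
top [[0.5022530321061432, 0.0033684578798225534, 0.01200000000000001], [0.5341999081131705, -0.23095540616971189, 0.01200000000000001], [0.46858923576798844, -0.2413017579029656, 0.01200000000000001], [0.43384282387692746, -0.0042439258812345115, 0.01200000000000001]]
[ 0.4847 -0.1183  0.012 ] 0.23803817868237032 -81.94697607519753
scene [[0.4975396061048445, 0.0022911480295585984, 0.01200000000000001], [0.5339127639933369, -0.22983350804336777, 0.01200000000000001], [0.4649703212777868, -0.24140443370486142, 0.01200000000000001], [0.4298982367435614, -0.007128728440368937, 0.0119999999999999]]
[ 0.4816 -0.119   0.012 ] 0.23592038896655146 -81.29088250630431
[0.5351 0.347  0.04  ] [0.5524 0.1847 0.04  ] [0.5438 0.2658 0.04  ] 0.1631434471966761 -83.90965876368068
[0.5433 0.2652 0.008 ] 0.13164735875836345 -83.60047632959676
[0.532  0.3396 0.04  ] [0.5541 0.1902 0.04  ] [0.543  0.2649 0.04  ] 0.15098867043091002 -81.58955930443422
[[0.5062 0.3262 0.008 ]
 [0.5205 0.1949 0.008 ]
 [0.5744 0.2022 0.008 ]] [0.5403 0.2642 0.008 ]
```

Request:
carry_out --pt "1 0.9 -1 0 0 0 -6" --pt "1 1.8 -2 0 0 0 -12" --pt "1 2.7 -3 0 0 0 -18" --pt "1 3.6 -4 0 0 0 -24" --pt "1 4.5 -5 0 0 0 -30" --grip_force 30

```text
time: 0.6
eef_pos: [0.4106, 0.4374, 0.2182]
tcp_rot: [-3.141, 0.0, 2.177]
ft_force: [0.9, 0.2, 0.7]
grip_width: 1.004
```

Request:
carry_out --pt "1 0.9 -1 -0.2 0 0 -6" --pt "1 1.8 -2 -0.5 0 0 -12" --pt "1 2.7 -3 -0.8 0 0 -18" --pt "1 3.6 -4 -1 0 0 -24" --pt "1 4.3 -4.8 -1 0 0 -28"

```text
time: 1.1
eef_pos: [0.5397, 0.2919, 0.1872]
tcp_rot: [-3.139, 0.002, 1.687]
ft_force: [0.4, -0.3, 0.5]
grip_width: 1.001
```

Request:
carry_out --pt "1 0 0 0 0 0 0" --pt "1 0 0 0 0 0 0"

```text
time: 1.3
eef_pos: [0.5389, 0.2943, 0.1881]
tcp_rot: [-3.14, 0.0, 1.691]
ft_force: [0.1, 1.1, 0.8]
grip_width: 1.003
```

Run:
```python
from h import *
s=env.state();print(s)
im=cams.read_camera("wrist");cv2.imwrite("pics/w1.png",im)
c=cam("wrist",s)
import pickle;pickle.dump(s,open("s1.pkl","wb"))
```

```text
{'time': 1.3, 'joint_positions': array([-0.69435018,  0.59818629,  0.26465895,  1.5792692 , -0.17762406,
        0.98901652, -0.25509025]), 'dq': array([-0.03425234, -0.00661822, -0.04630205,  0.00317397, -0.00585792,
        0.00123582, -0.00175153]), 'effort': array([ 1.76836543e+00, -4.32710087e+01,  4.09476265e+00, -1.52932566e+01,
        8.59656371e-02, -3.10453924e-02, -5.18941437e-03]), 'eef_pos': array([0.53893477, 0.29429985, 0.18813006]), 'tcp_rot': array([-3.14037478e+00,  1.09011494e-04,  1.69123116e+00]), 'ft_force': array([0.05817837, 1.14847739, 0.75446537]), 'ft_torque': array([-0.06340509,  0.06157375, -0.01883783]), 'grip_width': 1.0029597884786423}
```

View pics/w1.png

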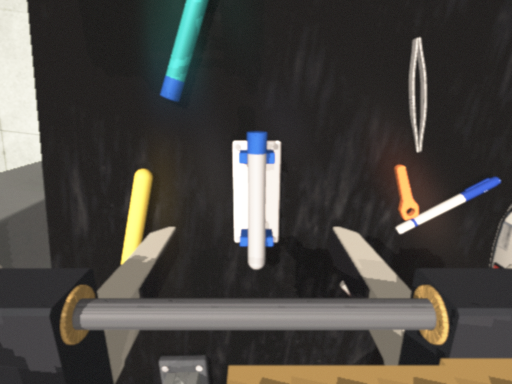

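Run:
```python
from h import *
import pickle
np.set_printoptions(precision=4,suppress=True)
s=pickle.load(open("s1.pkl","rb"));c=cam("wrist",s)
im=cv2.imread("pics/w1.png")
for r in (135,145,165,185,205,225,255,262,268,270):print(r,"".join("%4d"%v for v in im[r,236:282:2,2]))
for uv,z in (((257,131.5),.04),((257,270.5),.04),((257,170),.04),((257,262),.04)):print(uv,hit(c,uv,z))
for uv in ((233,141),(281,141),(280,244),(233,244)):print(hit(c,uv,.008))
```

```text
135   37  35  35  34  33  36  58  66  72  73  74  75  72  63  56  42  42  43  40  42  41  43  43
145  247 241 251 255 255 248  86  68  73  76  77  76  69  61  51 113 221 228 231 208 199 231 176
165  255 255 255 255 254 240 219 243 248 251 252 249 241 223 179 220 239 239 239 247 251 244 130
185  255 255 255 255 255 255 242 243 248 251 252 249 240 220 176 237 250 251 251 251 250 237  90
205  255 255 255 255 255 255 241 243 249 251 252 249 238 217 183 245 251 251 251 251 250 208  66
225  255 255 255 255 255 255 238 243 248 251 252 249 237 211 174 221 232 250 251 251 248 175  37
255   49  41  39  42  43  49 182 241 248 251 252 248 236 203 129  36  29  28  29  27  27  27  38
262   51  41  36  37  36  38 163 233 242 247 247 240 223 185 108  33  26  27  25  20  30  27  42
268   43  34  39  38  36  33  39  59 142 210 216 191 122  54  35  34  35  31  37  36  37  42  47
270   42  36  35  36  33  37  38  40  42  59  64  51  38  32  36  33  33  36  40  37  36  44  46
(257, 131.5) [0.5365 0.3452 0.04  ]
(257, 270.5) [0.557 0.182 0.04 ]
(257, 170) [0.5416 0.3047 0.04  ]
(257, 262) [0.5556 0.1935 0.04  ]
[0.5111 0.3279 0.008 ]
[0.5661 0.3346 0.008 ]
[0.5843 0.2043 0.008 ]
[0.5244 0.1969 0.008 ]
```

Request:
carry_out --pt "1 0.08 0 -1.3 0 0 0" --pt "1 0.08 0 -2.6 0 0 0" --pt "1 0.08 0 -3.9 0 0 0" --pt "1 0.08 0 -5 0 0 0" --pt "1 0.08 0 -5.55 0 0 0"

```text
time: 1.85
eef_pos: [0.5377, 0.2966, 0.0188]
tcp_rot: [-3.135, 0.0, 1.697]
ft_force: [-0.2, 0.7, -0.7]
grip_width: 0.998
```

Request:
carry_out --pt "1 0 0 0 0 0 0" --pt "0 0 0 0 0 0 0" --pt "0 0 0 0 0 0 0" --pt "0 0 0 0 0 0 0" --pt "0 0 0 0 0 0 0"

```text
time: 2.35
eef_pos: [0.5419, 0.2954, 0.0233]
tcp_rot: [3.14, -0.001, 1.693]
ft_force: [0.2, 0.5, -0.3]
grip_width: 0.706
```

Request:
carry_out --pt "0 0 0 0 0 0 0" --pt "0 0 0 0 0 0 0" --pt "0 0 0 0 0 0 0" --pt "0 0 0 0 0 0 0"

```text
time: 2.75
eef_pos: [0.5413, 0.2949, 0.0221]
tcp_rot: [-3.141, -0.0, 1.692]
ft_force: [-0.0, 0.3, -0.1]
grip_width: 0.359
```

Request:
carry_out --pt "0 0 0 0 0 0 0" --pt "0 0 0 0 0 0 0" --pt "0 0 0 0 0 0 0" --pt "0 0 0 0 0 0 0"

```text
time: 3.15
eef_pos: [0.5415, 0.2949, 0.0221]
tcp_rot: [3.141, -0.0, 1.692]
ft_force: [0.9, 0.1, -0.4]
grip_width: 0.204
```

Request:
carry_out --pt "0 0 0 0 0 0 0" --pt "0 0 0 0.3 0 0 0" --pt "0 0 0 0.6 0 0 0" --pt "0 0 0 1 0 0 0" --pt "0 0 0 1.5 0 0 0"

```text
time: 3.65
eef_pos: [0.5411, 0.2949, 0.0682]
tcp_rot: [-3.141, 0.0, 1.693]
ft_force: [0.7, -0.1, -1.3]
grip_width: 0.205
```

Run:
```python
from h import *
s=env.state();print(s['eef_pos'],s['tcp_rot'],s['ft_force'],s['grip_width'])
im=cams.read_camera("wrist");cv2.imwrite("pics/w2.png",im)
import pickle;pickle.dump(s,open("s2.pkl","wb"))
im=cams.read_camera("scene");cv2.imwrite("pics/s3.png",cv2.resize(im[100:250,120:300],None,fx=4,fy=4))
```

```text
[0.54108054 0.29489172 0.06823424] [-3.14107014e+00  2.92163800e-05  1.69254394e+00] [ 0.69079429 -0.05804572 -1.30429315] 0.2052474319686776
```

View pics/w2.png

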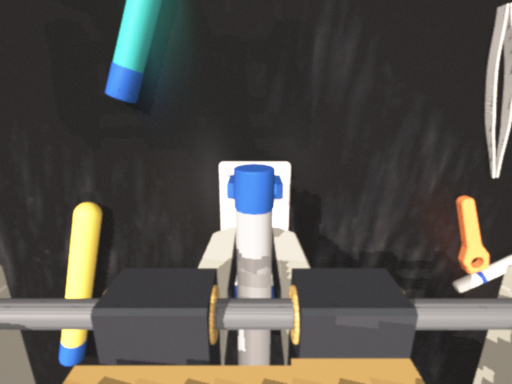

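View pics/s3.png

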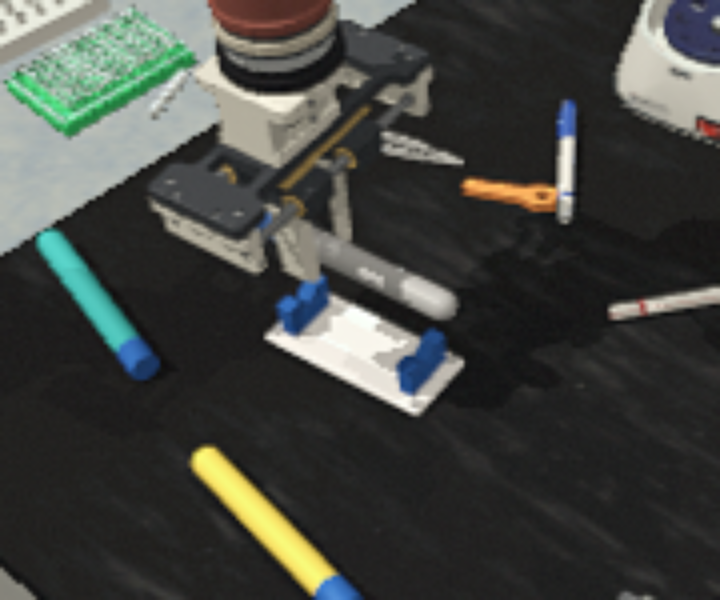

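Run:
```python
from h import *
import pickle
np.set_printoptions(precision=4,suppress=True)
s=pickle.load(open("s2.pkl","rb"));c=cam("wrist",s)
im=cv2.imread("pics/w2.png")
print(im[155:225:2,255].tolist())
for r in (220,240,260,345): 
  print(r,im[r,225:285:2].sum(1).tolist() if False else im[r,225:285:2,1].tolist())
d=np.array([-np.cos(s['tcp_rot'][2]),-np.sin(s['tcp_rot'][2]),0])
for uv in ((254.5,167),(254.5,211),(254.5,214),(254.5,260)):
  P=hit(c,uv,.0962);v=P-s['eef_pos'];print(uv,P,"along",v@d,"lat",v@np.array([-d[1],d[0],0]))
```

```text
[[37, 38, 42], [38, 40, 42], [42, 43, 46], [186, 197, 210], [249, 244, 246], [183, 106, 68], [184, 102, 56], [186, 102, 57], [202, 113, 63], [249, 157, 91], [248, 151, 83], [247, 150, 82], [247, 150, 82], [247, 148, 81], [246, 148, 80], [247, 150, 82], [246, 148, 80], [246, 148, 81], [245, 147, 81], [245, 146, 81], [245, 145, 80], [245, 146, 81], [245, 148, 81], [245, 148, 81], [245, 146, 81], [244, 145, 80], [245, 145, 81], [244, 147, 82], [244, 146, 79], [242, 148, 91], [242, 238, 242], [243, 247, 251], [246, 249, 252], [246, 249, 252], [246, 249, 252]]
220 [255, 255, 255, 255, 255, 255, 239, 247, 251, 251, 251, 252, 252, 253, 252, 249, 246, 244, 239, 231, 220, 199, 173, 182, 255, 255, 255, 255, 255, 255]
240 [238, 238, 238, 238, 220, 144, 232, 245, 250, 251, 251, 251, 252, 253, 252, 249, 246, 244, 237, 229, 219, 194, 168, 130, 118, 232, 238, 237, 236, 238]
260 [229, 188, 175, 121, 44, 48, 122, 154, 162, 167, 169, 172, 179, 183, 185, 179, 178, 177, 174, 167, 161, 155, 147, 102, 42, 52, 164, 195, 189, 219]
345 [125, 57, 43, 43, 44, 48, 110, 231, 246, 248, 186, 180, 186, 196, 199, 195, 196, 194, 188, 183, 177, 167, 128, 53, 40, 45, 49, 48, 66, 126]
(254.5, 167) [0.5355 0.3471 0.0962] along -0.05247206266404787 lat 0.0008134199511923533
(254.5, 211) [0.5382 0.3251 0.0962] along -0.03030351364680027 lat 0.000854834259319575
(254.5, 214) [0.5384 0.3235 0.0962] along -0.02871621273810022 lat 0.0008577995850551677
(254.5, 260) [0.5416 0.298  0.0962] along -0.003039253393965807 lat 0.0009057681510277139
```

Request:
carry_out --pt "0 0 0 1 0 0 0" --pt "0 0 -0.5 2 0 0 0" --pt "0 0 -1.5 3 0 0 0.5" --pt "0 0 -2.5 4 0 0 1" --pt "0 0 -3.7 4.7 0 0 1.5"

```text
time: 4.25
eef_pos: [0.5417, 0.184, 0.2103]
tcp_rot: [3.139, -0.001, 1.721]
ft_force: [1.0, 0.0, -1.5]
grip_width: 0.204
```

Request:
carry_out --pt "0 0 -1.2 0.5 0 0 0" --pt "0 0 -2.4 1 0 0 0" --pt "0 0 -3.6 1 0 0 0" --pt "0 0 -4.8 1 0 0 0" --pt "0 0 -6 1 0 0 0"

```text
time: 4.75
eef_pos: [0.5409, 0.0025, 0.2385]
tcp_rot: [3.141, -0.0, 1.719]
ft_force: [1.2, 0.6, -1.3]
grip_width: 0.206
```

Request:
carry_out --pt "0 0 -1.2 0 0 0 0" --pt "0 0 -2.4 0 0 0 0" --pt "0 0 -3.6 0 0 0 0" --pt "0 0 -4.8 0 0 0 0" --pt "0 0 -5.5 0 0 0 0"

```text
time: 5.25
eef_pos: [0.5402, -0.165, 0.2384]
tcp_rot: [-3.141, 0.002, 1.714]
ft_force: [-0.1, -0.4, -1.4]
grip_width: 0.208
```

Request:
carry_out --pt "0 0 0 0 0 0 0" --pt "0 0 0 0 0 0 0" --pt "0 0 0 0 0 0 0" --pt "0 0 0 0 0 0 0"

```text
time: 5.65
eef_pos: [0.5416, -0.1589, 0.2381]
tcp_rot: [3.142, -0.001, 1.722]
ft_force: [0.4, -0.1, -1.1]
grip_width: 0.206
```

Run:
```python
from h import *
s=env.state();print(s['eef_pos'],s['tcp_rot'],s['ft_force'],s['grip_width'],s['joint_positions'])
im=cams.read_camera("wrist");cv2.imwrite("pics/w3.png",im)
import pickle;pickle.dump(s,open("s3.pkl","wb"))
```

```text
[ 0.54164391 -0.15891329  0.23806516] [ 3.14158480e+00 -1.20998241e-03  1.72194405e+00] [ 0.42241619 -0.06368529 -1.1271353 ] 0.2064068534706615 [ 0.04558557  0.47447902  0.30976482  1.65633923 -0.16377215  1.03678066
  0.5580966 ]
```

View pics/w3.png

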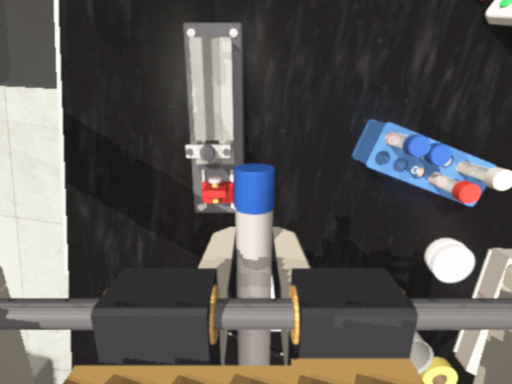

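Run:
```python
import cv2
a=cv2.imread("pics/w3.png");cv2.imwrite("pics/w3z.png",cv2.resize(a[15:220,170:260],None,fx=2.9*2.5/2.5,fy=2.9));
cv2.imwrite("pics/w3a.png",cv2.resize(a[15:90,175:255],None,fx=8,fy=8,interpolation=cv2.INTER_CUBIC))
cv2.imwrite("pics/w3b.png",cv2.resize(a[140:215,175:255],None,fx=8,fy=8,interpolation=cv2.INTER_CUBIC))
```

```text
(no output)
```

View pics/w3a.png

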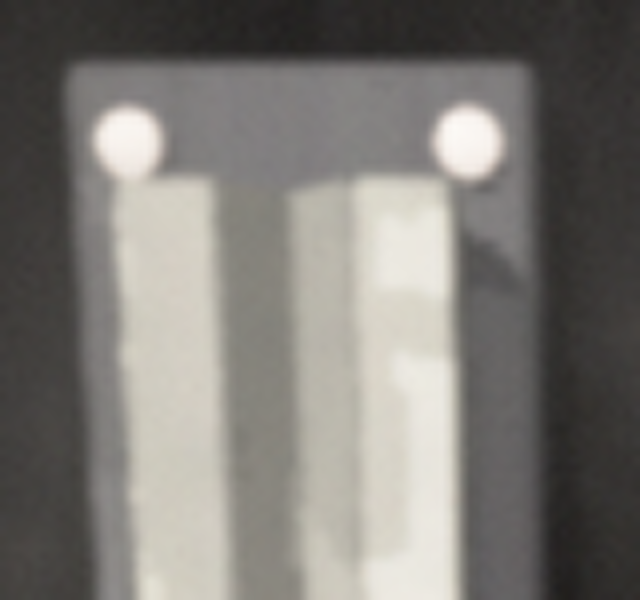

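View pics/w3b.png

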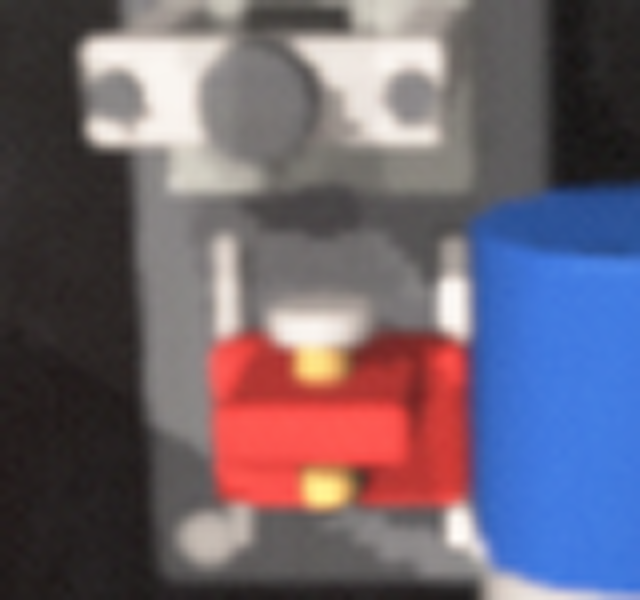

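Run:
```python
from h import *
import pickle
np.set_printoptions(precision=4,suppress=True)
s=pickle.load(open("s3.pkl","rb"));c=cam("wrist",s)
A=lambda x,y:(175+(x+.5)/8-.5,15+(y+.5)/8-.5)
B=lambda x,y:(175+(x+.5)/8-.5,140+(y+.5)/8-.5)
tl,tr=hit(c,A(115,180),.035),hit(c,A(450,180),.035)
gl,gr=hit(c,A(212,180),.035),hit(c,A(355,180),.035)
bl,br=hit(c,B(168,192),.035),hit(c,B(475,190),.035)
print(tl,tr,gl,gr,bl,br, np.linalg.norm(tl-tr),np.linalg.norm(bl-br))
a=(tl+tr)/2;b=(bl+br)/2;print("open",a,"end",b,np.linalg.norm(b-a),np.degrees(np.arctan2(*(b-a)[[1,0]])),(gl+gr)/2)
d=(b-a)/np.linalg.norm(b-a);O=a+.09*d;print("fixture origin",O, "by plate:")
pl=[hit(c,A(65,62),.012),hit(c,A(530,62),.012),hit(c,B(160,580),.012)];print(pl,np.linalg.norm(pl[0]-pl[1]),np.degrees(np.arctan2(*(pl[2]-pl[0])[[1,0]])))
m=(pl[0]+pl[1])/2;print(m+.12*d)
for nm,p,z in (("head top front",B(318,312),.0485),("head",B(318,298),.0485),("bracket top front",B(312,403),.058),("bracket top back",B(312,462),.058),("roller",B(262,100),.0635)):
    P=hit(c,p,z)-O;print(nm,P@d*1000, P@np.array([-d[1],d[0],0])*1000)
# rod direction
```

```text
[ 0.4482 -0.0223  0.035 ] [ 0.4943 -0.0152  0.035 ] [ 0.4615 -0.0202  0.035 ] [ 0.4812 -0.0172  0.035 ] [ 0.4691 -0.1643  0.035 ] [ 0.5167 -0.1567  0.035 ] 0.04671931597422162 0.04828334210164267
open [ 0.4712 -0.0187  0.035 ] end [ 0.4929 -0.1605  0.035 ] 0.1434181613228406 -81.3191118572378 [ 0.4714 -0.0187  0.035 ]
fixture origin [ 0.4848 -0.1077  0.035 ] by plate:
[array([ 0.4345, -0.0044,  0.012 ]), array([0.5017, 0.0059, 0.012 ]), array([ 0.4705, -0.2391,  0.012 ])] 0.06799747139112669 -81.28506270552246
[ 0.4862 -0.1179  0.012 ]
head top front 69.52891872186305 0.5322480219059049
head 67.30841552942636 0.6173727439408097
bracket top front 81.27546038330078 0.3682247327359035
bracket top back 90.6875604692745 0.00040825738784229515
roller 34.18859271109029 -4.257962171271813
```

Request:
carry_out --pt "0 -0.5 1.04 0 0 0 0" --pt "0 -1 2.08 0 0 0 0" --pt "0 -1.5 3.12 0 0 0 0" --pt "0 -2 4.16 0 0 0 0" --pt "0 -2.46 5.18 0 0 0 0"

```text
time: 6.2
eef_pos: [0.4667, -0.0035, 0.2383]
tcp_rot: [3.141, -0.0, 1.72]
ft_force: [0.1, 0.0, -0.9]
grip_width: 0.206
```

Request:
carry_out --pt "0 0 0 -0.5 0 0 0" --pt "0 0 0 -1.7 0 0 0" --pt "0 0 0 -3 0 0 0" --pt "0 0 0 -4.3 0 0 0" --pt "0 0 0 -5.2 0 0 0"

```text
time: 6.7
eef_pos: [0.4668, -0.0046, 0.0803]
tcp_rot: [-3.14, -0.001, 1.721]
ft_force: [-0.8, 0.5, -0.1]
grip_width: 0.212
```

Request:
carry_out --pt "0 0 0 -0.2 0 0 0" --pt "0 0 0 -0.4 0 0 0" --pt "0 0 0 -0.5 0 0 0" --pt "0 0 0 -0.5 0 0 0" --pt "0 0 0 -0.5 0 0 0"

```text
time: 7.2
eef_pos: [0.4683, -0.0056, 0.0681]
tcp_rot: [3.139, 0.0, 1.719]
ft_force: [0.4, -0.6, -1.2]
grip_width: 0.205
```

Run:
```python
from h import *
s=env.state();print(s['eef_pos'],s['tcp_rot'],s['ft_force'],s['grip_width'],s['joint_positions'])
a=cams.read_camera("top");cv2.imwrite("pics/t4.png",cv2.resize(a[170:260,255:385],None,fx=6,fy=6,interpolation=cv2.INTER_CUBIC))
b=cams.read_camera("scene");cv2.imwrite("pics/s4.png",cv2.resize(b[220:330,230:380],None,fx=5,fy=5,interpolation=cv2.INTER_CUBIC))
```

```text
[ 0.46834375 -0.00558477  0.06812239] [3.13940193e+00 1.79959066e-04 1.71888432e+00] [ 0.41890098 -0.59598259 -1.2147916 ] 0.20540164126774557 [-0.17087534  0.58015778  0.19886733  2.10144126 -0.23774568  0.47844083
  0.35584936]
```

View pics/s4.png

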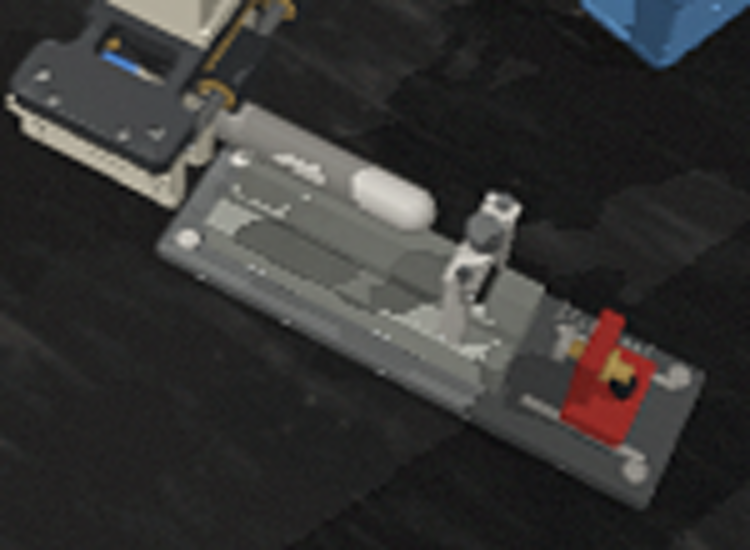

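View pics/t4.png

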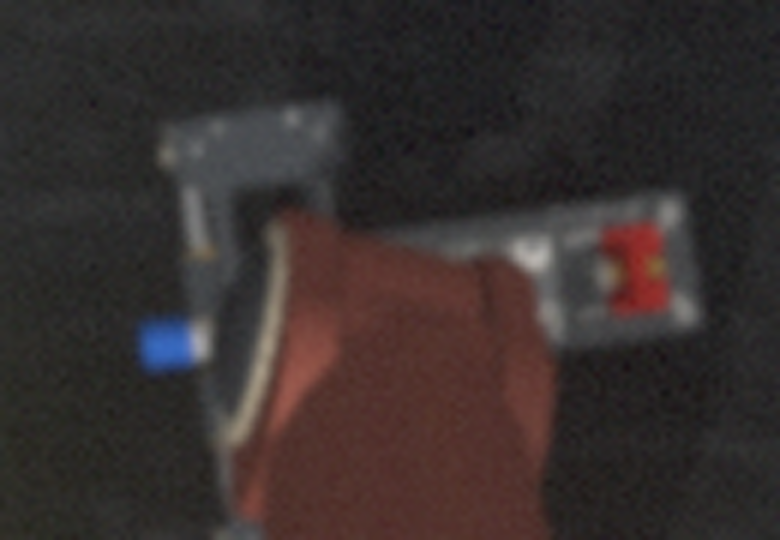

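Request:
carry_out --pt "0 0 0 -0.4 0 0 0" --pt "0 0 0 -0.8 0 0 0" --pt "0 0 0 -1.15 0 0 0" --pt "0 0 0 -1.15 0 0 0" --pt "0 0 0 -1.15 0 0 0"

```text
time: 7.8
eef_pos: [0.4676, -0.0057, 0.0327]
tcp_rot: [-3.141, -0.0, 1.719]
ft_force: [0.8, -0.4, -1.3]
grip_width: 0.204
```

Run:
```python
from h import *
s=env.state();print(s['eef_pos'],s['tcp_rot'],s['ft_force'],s['ft_torque'])
b=cams.read_camera("scene");cv2.imwrite("pics/s5.png",cv2.resize(b[230:310,250:350],None,fx=7,fy=7,interpolation=cv2.INTER_CUBIC))
```

```text
[ 0.46762117 -0.00572385  0.03271181] [-3.14148713e+00 -3.01631297e-05  1.71859254e+00] [ 0.78845999 -0.41335658 -1.30480082] [-0.02750269  0.05085147 -0.00460033]
```

View pics/s5.png

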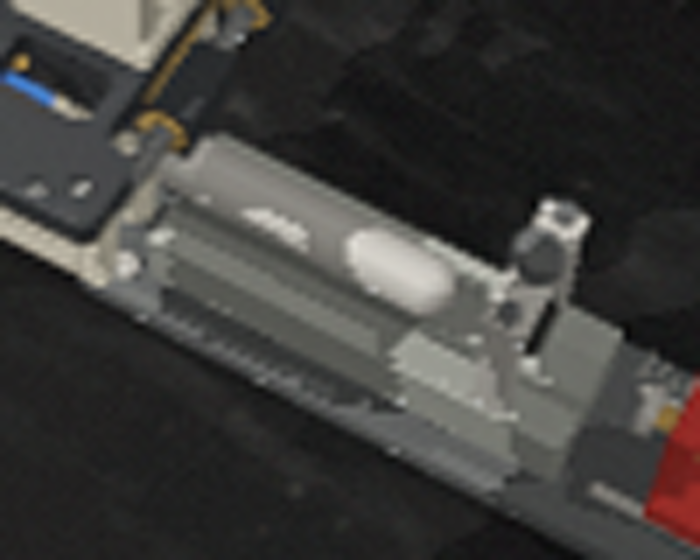

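Request:
carry_out --pt "0 0 0 -0.1 0 0 0" --pt "0 0 0 -0.2 0 0 0" --pt "0 0 0 -0.27 0 0 0" --pt "0 0 0 -0.27 0 0 0"

```text
time: 8.25
eef_pos: [0.4674, -0.0056, 0.0243]
tcp_rot: [-3.141, -0.0, 1.719]
ft_force: [-0.7, -0.7, -0.7]
grip_width: 0.207
```

Request:
carry_out --pt "0 0 0 -0.04 0 0 0" --pt "0 0 0 -0.08 0 0 0" --pt "0 0 0 -0.08 0 0 0"

```text
time: 8.55
eef_pos: [0.4683, -0.0056, 0.0223]
tcp_rot: [3.14, 0.0, 1.719]
ft_force: [1.1, -0.4, 0.5]
grip_width: 0.206
```

Request:
carry_out --pt "0 0.02 0 -0.03 0 0 0" --pt "0 0.03 0 -0.05 0 0 0" --pt "0 0.03 0 -0.05 0 0 0"

```text
time: 8.85
eef_pos: [0.4687, -0.0055, 0.0214]
tcp_rot: [3.141, -0.0, 1.719]
ft_force: [-1.3, 1.0, 7.9]
grip_width: 0.205
```

Run:
```python
from h import *
s=env.state();print(s['eef_pos'],s['tcp_rot'],s['ft_force'],s['ft_torque'])
b=cams.read_camera("scene");cv2.imwrite("pics/s6.png",cv2.resize(b[230:310,250:350],None,fx=7,fy=7,interpolation=cv2.INTER_CUBIC))
```

```text
[ 0.4686917  -0.00550554  0.02135988] [ 3.14090347e+00 -3.56154677e-04  1.71873686e+00] [-1.30870368  0.96794521  7.88413117] [-0.00633108  0.16954855  0.01410736]
```

View pics/s6.png

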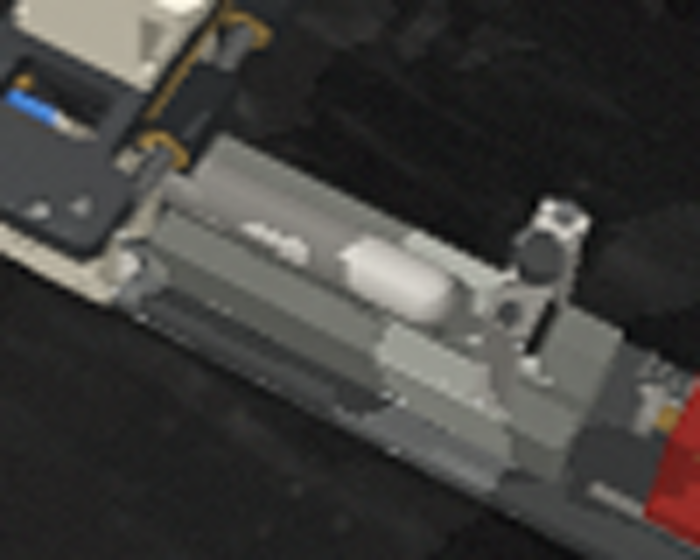

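Request:
carry_out --pt "0 0 0 0.03 0 0 0" --pt "0.5 0 0 0.03 0 0 0" --pt "0.5 0 0 0.03 0 0 0" --pt "0.5 0 0 0.03 0 0 0" --pt "0.5 0 0 0.03 0 0 0"

```text
time: 9.4
eef_pos: [0.4682, -0.0057, 0.0213]
tcp_rot: [-3.141, -0.0, 1.719]
ft_force: [-1.0, -0.9, -0.4]
grip_width: 0.479
```

Request:
carry_out --pt "0.5 0 0 0.5 0 0 0" --pt "0.5 0 0 1.2 0 0 0" --pt "0.5 0 0 2 0 0 0" --pt "0.1 -0.1 0.7 2 0 0 0" --pt "0 -0.2 1.6 2 0 0 0"

```text
time: 9.9
eef_pos: [0.463, 0.0414, 0.0824]
tcp_rot: [3.14, 0.001, 1.715]
ft_force: [-0.5, -0.1, 0.1]
grip_width: 0.373
```

Request:
carry_out --pt "0 -0.1 0.6 0 0 0 0" --pt "0 -0.15 0.9 0 0 0 0" --pt "0 -0.15 0.9 0 0 0 0" --pt "0 -0.15 0.9 0 0 0 0" --pt "0 -0.15 0.9 0 0 0 0"

```text
time: 10.4
eef_pos: [0.4582, 0.0679, 0.0815]
tcp_rot: [-3.142, 0.001, 1.717]
ft_force: [-0.4, -0.5, 0.2]
grip_width: 0.004
```

Run:
```python
from h import *
np.set_printoptions(precision=4,suppress=True)
s=env.state();print(s['eef_pos'],s['tcp_rot'],s['ft_force'],s['grip_width'])
b=cams.read_camera("scene");cv2.imwrite("pics/s7.png",cv2.resize(b[210:320,230:370],None,fx=5,fy=5,interpolation=cv2.INTER_CUBIC))
c=cam("wrist");cv2.imwrite("pics/w7.png",cams.read_camera("wrist"))
for x in (-155,-90,5):
    d=np.array([.15,-.9887,0]);print(x,proj(c,np.array([.4844,-.108,.04])+d*x/1000))
```

```text
[0.4582 0.0679 0.0815] [-3.1415  0.0008  1.7166] [-0.3866 -0.5245  0.153 ] 0.0042354492579450955
-155 [252.5834 243.2314]
-90 [252.9725 313.625 ]
5 [253.4434 398.8284]
```

View pics/s7.png

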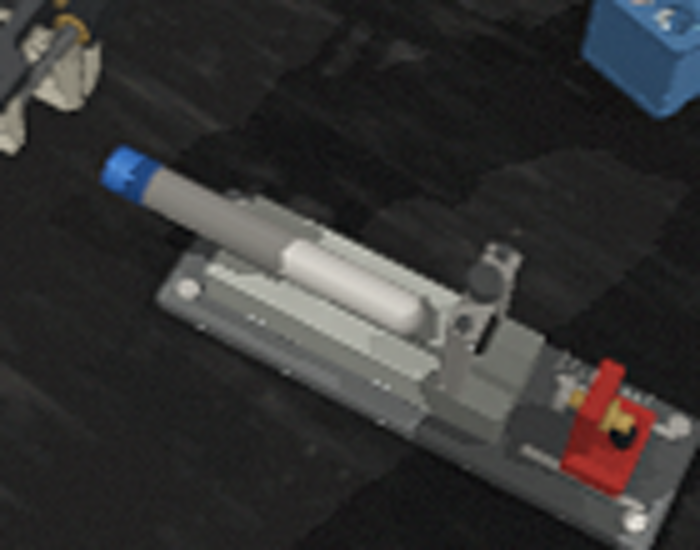

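View pics/w7.png

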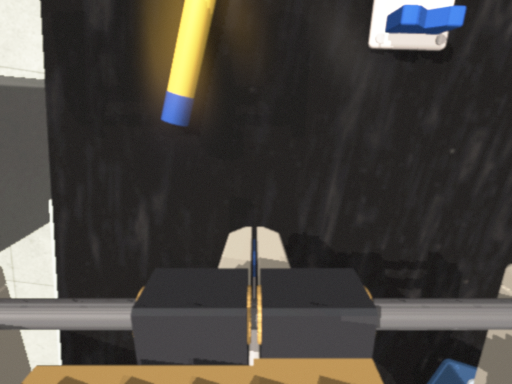

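Request:
carry_out --pt "0 0 0 -0.7 0 0 0" --pt "0 0 0 -1.3 0 0 0" --pt "0 0 0 -1.45 0 0 0" --pt "0 0.04 -0.25 -1.45 0 0 0" --pt "0 0.06 -0.4 -1.45 0 0 0"

```text
time: 11.0
eef_pos: [0.4604, 0.0561, 0.0385]
tcp_rot: [3.141, 0.001, 1.718]
ft_force: [0.1, 0.4, -0.1]
grip_width: 0.008
```

Request:
carry_out --pt "0 0.01 -0.07 0 0 0 0" --pt "0 0.02 -0.14 0 0 0 0" --pt "0 0.03 -0.2 0 0 0 0" --pt "0 0.03 -0.2 0 0 0 0"

```text
time: 11.4
eef_pos: [0.4609, 0.0514, 0.0383]
tcp_rot: [3.141, -0.0, 1.719]
ft_force: [0.4, 0.4, -0.3]
grip_width: 0.011
```

Request:
carry_out --pt "0 0.01 -0.07 0 0 0 0" --pt "0 0.02 -0.14 0 0 0 0" --pt "0 0.03 -0.2 0 0 0 0" --pt "0 0.04 -0.26 0 0 0 0" --pt "0 0.05 -0.33 0 0 0 0"

```text
time: 11.9
eef_pos: [0.4622, 0.0415, 0.0381]
tcp_rot: [3.142, -0.0, 1.719]
ft_force: [0.1, 2.1, 0.2]
grip_width: 0.004
```

Request:
carry_out --pt "0 0.01 -0.07 0 0 0 0" --pt "0 0.02 -0.14 0 0 0 0" --pt "0 0.03 -0.2 0 0 0 0" --pt "0 0.04 -0.26 0 0 0 0" --pt "0 0.05 -0.33 0 0 0 0"

```text
time: 12.4
eef_pos: [0.4637, 0.0316, 0.0381]
tcp_rot: [3.142, -0.0, 1.719]
ft_force: [0.4, 1.7, 0.8]
grip_width: 0.004
```

Run:
```python
from h import *
np.set_printoptions(precision=4,suppress=True)
s=env.state();print(s['eef_pos'],s['tcp_rot'],s['ft_force'],s['grip_width'])
b=cams.read_camera("scene");cv2.imwrite("pics/s8.png",cv2.resize(b[210:320,230:370],None,fx=5,fy=5,interpolation=cv2.INTER_CUBIC))
```

```text
[0.4637 0.0316 0.0381] [ 3.1415 -0.0002  1.7189] [0.4097 1.6501 0.8294] 0.00442243233354302
```

View pics/s8.png

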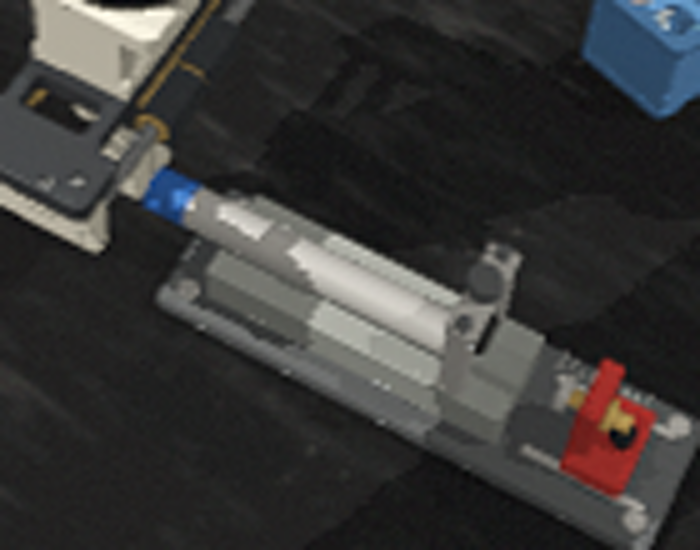

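Request:
carry_out --pt "0 0.01 -0.07 0 0 0 0" --pt "0 0.02 -0.14 0 0 0 0" --pt "0 0.03 -0.2 0 0 0 0" --pt "0 0.04 -0.26 0 0 0 0" --pt "0 0.05 -0.33 0 0 0 0"

```text
time: 12.95
eef_pos: [0.4648, 0.0246, 0.0382]
tcp_rot: [-3.141, -0.004, 1.722]
ft_force: [-0.3, 6.6, 4.2]
grip_width: 0.002
```

Request:
carry_out --pt "0 0.01 -0.07 0 0 0 0" --pt "0 0.02 -0.14 0 0 0 0" --pt "0 0.03 -0.2 0 0 0 0" --pt "0 0.04 -0.26 0 0 0 0" --pt "0 0.05 -0.33 0 0 0 0"

```text
time: 13.45
eef_pos: [0.4664, 0.0145, 0.0382]
tcp_rot: [-3.141, -0.004, 1.721]
ft_force: [0.4, 6.4, 3.2]
grip_width: 0.006
```

Request:
carry_out --pt "0 0.01 -0.06 0 0 0 0" --pt "0 0.02 -0.12 0 0 0 0" --pt "0 0.03 -0.17 0 0 0 0" --pt "0 0.03 -0.22 0 0 0 0" --pt "0 0.04 -0.27 0 0 0 0"

```text
time: 13.95
eef_pos: [0.4676, 0.0064, 0.0382]
tcp_rot: [-3.141, -0.003, 1.721]
ft_force: [-1.3, 7.2, 4.0]
grip_width: 0.003
```

Run:
```python
from h import *
np.set_printoptions(precision=4,suppress=True)
s=env.state();print(s['eef_pos'],s['tcp_rot'],s['ft_force'],s['grip_width'])
b=cams.read_camera("scene");cv2.imwrite("pics/s9.png",cv2.resize(b[210:320,230:370],None,fx=5,fy=5,interpolation=cv2.INTER_CUBIC))
```

```text
[0.4676 0.0064 0.0382] [-3.1413 -0.0035  1.7213] [-1.2662  7.1657  4.0075] 0.0028456900266511102
```

View pics/s9.png

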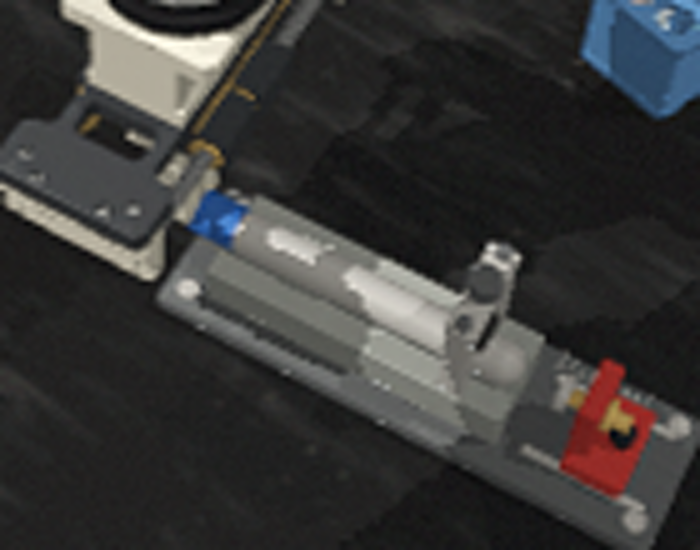

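Request:
carry_out --pt "0 0.01 -0.06 0 0 0 0" --pt "0 0.02 -0.12 0 0 0 0" --pt "0 0.03 -0.18 0 0 0 0" --pt "0 0.04 -0.24 0 0 0 0" --pt "0 0.05 -0.3 0 0 0 0"

```text
time: 14.5
eef_pos: [0.469, -0.0023, 0.0382]
tcp_rot: [-3.141, -0.004, 1.722]
ft_force: [-0.9, 7.0, 4.6]
grip_width: 0.007
```

Request:
carry_out --pt "0 0.003 -0.02 0 0 0 0" --pt "0 0.006 -0.04 0 0 0 0" --pt "0 0.009 -0.06 0 0 0 0" --pt "0 0.012 -0.08 0 0 0 0"

```text
time: 14.9
eef_pos: [0.4693, -0.0046, 0.0382]
tcp_rot: [-3.141, -0.004, 1.722]
ft_force: [-0.4, 8.5, 3.7]
grip_width: 0.003
```

Run:
```python
from h import *
np.set_printoptions(precision=4,suppress=True)
s=env.state();print(s['eef_pos'],s['tcp_rot'],s['ft_force'],s['grip_width'])
b=cams.read_camera("scene");cv2.imwrite("pics/s10.png",cv2.resize(b[260:320,300:380],None,fx=8,fy=8,interpolation=cv2.INTER_CUBIC))
```

```text
[ 0.4693 -0.0046  0.0382] [-3.1409 -0.0041  1.7217] [-0.3567  8.5117  3.6793] 0.002586843389817647
```

View pics/s10.png

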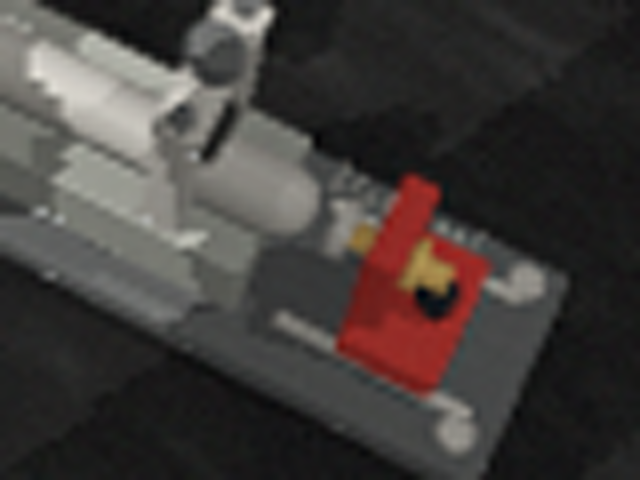

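Request:
carry_out --pt "0 0.002 -0.015 0 0 0 0" --pt "0 0.005 -0.03 0 0 0 0" --pt "0 0.007 -0.045 0 0 0 0" --pt "0 0.01 -0.06 0 0 0 0"

```text
time: 15.35
eef_pos: [0.4696, -0.0064, 0.0382]
tcp_rot: [-3.141, -0.004, 1.722]
ft_force: [-1.1, 8.3, 4.0]
grip_width: 0.005
```

Request:
carry_out --pt "0 0.002 -0.012 0 0 0 0" --pt "0 0.004 -0.024 0 0 0 0" --pt "0 0.006 -0.036 0 0 0 0"

```text
time: 15.65
eef_pos: [0.4697, -0.0074, 0.0383]
tcp_rot: [-3.141, -0.004, 1.722]
ft_force: [-0.6, 8.0, 4.3]
grip_width: 0.002
```

Request:
carry_out --pt "0 0.002 -0.012 0 0 0 0" --pt "0 0.004 -0.024 0 0 0 0" --pt "0 0.006 -0.036 0 0 0 0"

```text
time: 15.95
eef_pos: [0.4699, -0.0084, 0.0382]
tcp_rot: [-3.141, -0.004, 1.722]
ft_force: [-0.8, 8.4, 4.0]
grip_width: 0.005
```

Request:
carry_out --pt "0 0.002 -0.012 0 0 0 0" --pt "0 0.004 -0.024 0 0 0 0"

```text
time: 16.15
eef_pos: [0.47, -0.0091, 0.0382]
tcp_rot: [-3.141, -0.004, 1.722]
ft_force: [-0.5, 7.4, 3.8]
grip_width: 0.008
```

Request:
carry_out --pt "0 0.002 -0.012 0 0 0 0" --pt "0 0.004 -0.024 0 0 0 0"

```text
time: 16.35
eef_pos: [0.4701, -0.0098, 0.0382]
tcp_rot: [-3.141, -0.004, 1.722]
ft_force: [-0.3, 7.0, 5.0]
grip_width: 0.003
```

Request:
carry_out --pt "0 0.002 -0.012 0 0 0 0" --pt "0 0.004 -0.024 0 0 0 0"

```text
time: 16.55
eef_pos: [0.4702, -0.0104, 0.0382]
tcp_rot: [-3.141, -0.005, 1.722]
ft_force: [-1.1, 8.9, 4.2]
grip_width: 0.003
```

Request:
carry_out --pt "0 0.002 -0.012 0 0 0 0" --pt "0 0.003 -0.02 0 0 0 0"

```text
time: 16.75
eef_pos: [0.4702, -0.0104, 0.0383]
tcp_rot: [-3.14, -0.005, 1.722]
ft_force: [-0.4, 9.5, 4.1]
grip_width: 0.005
```

Request:
carry_out --pt "0 0.002 -0.01 0 0 0 0" --pt "0 0.003 -0.02 0 0 0 0"

```text
time: 16.95
eef_pos: [0.4702, -0.0105, 0.0383]
tcp_rot: [-3.14, -0.006, 1.723]
ft_force: [-0.9, 10.6, 4.8]
grip_width: 0.005
```

Request:
carry_out --pt "0 0.002 -0.01 0 0 0 0" --pt "0 0.003 -0.02 0 0 0 0"

```text
time: 17.15
eef_pos: [0.4702, -0.0105, 0.0382]
tcp_rot: [-3.14, -0.007, 1.723]
ft_force: [-0.8, 11.0, 5.3]
grip_width: 0.006
```

Request:
carry_out --pt "0 0.003 -0.02 0 0 0 0" --pt "0 0.006 -0.04 0 0 0 0"

```text
time: 17.35
eef_pos: [0.4702, -0.0107, 0.0383]
tcp_rot: [-3.14, -0.008, 1.724]
ft_force: [-1.8, 13.7, 5.9]
grip_width: 0.006
```

Request:
carry_out --pt "0 0.003 -0.02 0 0 0 0" --pt "0 0.003 -0.02 0 0 0 0" --pt "0 0.003 -0.02 0 0 0 0"

```text
time: 17.65
eef_pos: [0.4702, -0.0107, 0.0383]
tcp_rot: [-3.14, -0.009, 1.725]
ft_force: [-2.1, 14.5, 6.2]
grip_width: 0.005
```

Request:
carry_out --pt "0 0 0 0 0 0 0" --pt "0 0 0 0 0 0 0" --pt "0 0 0 0 0 0 0"

```text
time: 17.95
eef_pos: [0.4702, -0.0107, 0.0383]
tcp_rot: [-3.14, -0.009, 1.725]
ft_force: [-0.3, 13.4, 5.6]
grip_width: 0.006
```

Run:
```python
from h import *
np.set_printoptions(precision=4,suppress=True)
s=env.state();print(s['eef_pos'],s['tcp_rot'],s['ft_force'],s['grip_width'])
b=cams.read_camera("scene");cv2.imwrite("pics/s11.png",cv2.resize(b[260:320,300:380],None,fx=8,fy=8,interpolation=cv2.INTER_CUBIC))
```

```text
[ 0.4702 -0.0107  0.0383] [-3.1396 -0.0087  1.7247] [-0.2562 13.3995  5.5639] 0.005621103665651231
```

View pics/s11.png

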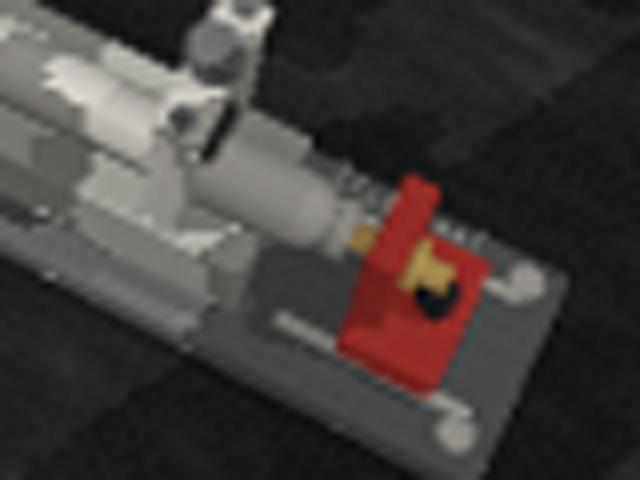

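Request:
carry_out --pt "0 -0.01 0.06 0 0 0 0" --pt "0 -0.02 0.13 0 0 0 0" --pt "0 -0.03 0.2 0 0 0 0" --pt "0 -0.05 0.35 0 0 0 0" --pt "0 -0.1 0.7 0 0 0 0"

```text
time: 18.5
eef_pos: [0.4682, 0.0017, 0.0379]
tcp_rot: [-3.141, 0.002, 1.715]
ft_force: [-0.1, -0.3, -0.7]
grip_width: 0.003
```

Request:
carry_out --pt "0 -0.08 0.5 0 0 0 0" --pt "0 -0.08 0.5 0.8 0 0 0" --pt "0 -0.08 0.8 2 0 0 0" --pt "0 -0.08 1.5 3 0 0 0" --pt "0 -0.08 2.5 4 0 0 0"

```text
time: 19.0
eef_pos: [0.4655, 0.0772, 0.1591]
tcp_rot: [-3.141, 0.002, 1.714]
ft_force: [0.5, 0.1, -0.8]
grip_width: 0.007
```

Request:
carry_out --pt "0 0 1 0 0 0 0" --pt "0 0 1.8 0 0 0 0" --pt "0 0 1.8 0 0 0 0"

```text
time: 19.3
eef_pos: [0.4652, 0.1366, 0.1578]
tcp_rot: [3.142, -0.002, 1.725]
ft_force: [-0.3, 0.4, 0.7]
grip_width: 0.002
```

Run:
```python
from h import *
np.set_printoptions(precision=4,suppress=True)
s=env.state();print(s['time'],s['eef_pos'],s['tcp_rot'],s['ft_force'],s['grip_width'])
b=cams.read_camera("scene");cv2.imwrite("pics/s12.png",cv2.resize(b[230:330,250:380],None,fx=6,fy=6,interpolation=cv2.INTER_CUBIC));cv2.imwrite("pics/s12b.png",cv2.resize(b[260:320,300:380],None,fx=8,fy=8,interpolation=cv2.INTER_CUBIC))
a=cams.read_camera("top");cv2.imwrite("pics/t12.png",cv2.resize(a[190:250,275:385],None,fx=7,fy=7,interpolation=cv2.INTER_CUBIC))
```

```text
19.3 [0.4652 0.1366 0.1578] [ 3.1416 -0.0016  1.7253] [-0.344   0.4219  0.6541] 0.0018226458181497744
```

View pics/s12.png

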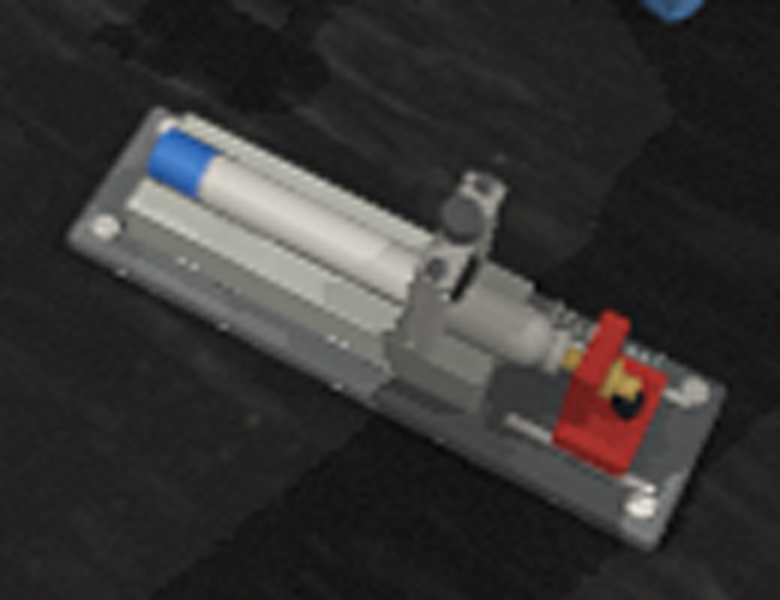

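View pics/s12b.png

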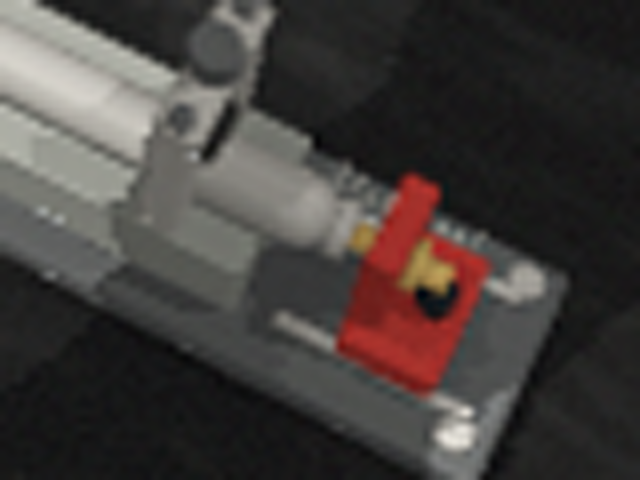

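View pics/t12.png

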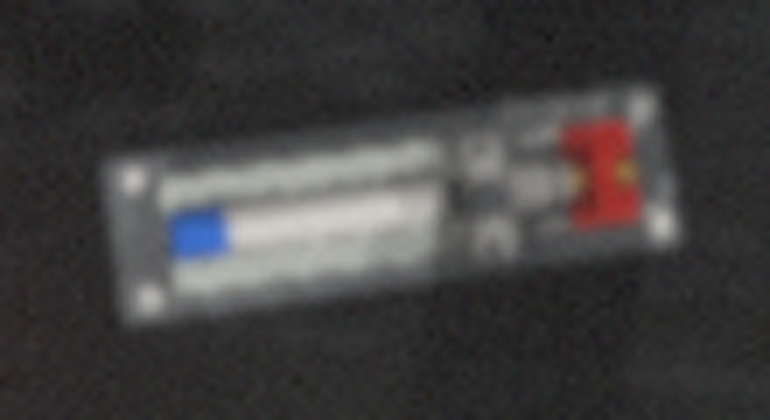

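```bash
python3 -c "
from rig import env
print(env.sign_off())"
```

```text
the job is handed in; nothing more can be done
None
```

The rod is laid in the V-groove with its nose towards the stop, slid under the roller and left touching the contact screw. I handed the job in at about 19 s of the 64 s allowed.

- **Sliding:** the closed fingertips pushed on the tail. Pushing took about 1.7 N before the roller and 7–8.5 N under it.
- **Contact:** the rod stopped moving about where the wrist camera had put the screw head, and the push force rose from 8 N to 13.4–14.5 N. That puts about 5–6.5 N on the screw, held for about half a second. The wrist reading along the push never went above 14.5 N at the end of any move, so the screw saw less than 18 N.
- **After release:** the scene and top pictures show the nose against the screw head, unchanged from the pressed view. The wrist force was near zero with the arm clear, and the other objects were not touched.

**Checks that disagreed:** camera positions differed by 2–3 mm between views, which I settled with the grip and the seating force. The plate's centre also turned out to lie about 10 mm along x from the fixture origin, so I measured from the V-block instead. The scene camera resolves only about 2 mm per pixel, so the evidence for contact is mainly the stop in motion and the rise in force.

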